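# Set up the straining stack for leftover wood oil

## Task

Set up for straining leftover wood oil: lift the open, empty tin out of the crate, leaving the two full tins in their places, and stand it upright in the round drip tray. Then, one after another, seat the funnel in the tin's mouth, the deep fine strainer in the funnel, and last the shallow coarse strainer in the top of the deep one, each upright and fully home. Let go and leave the stack standing still.

Things in the scene. Friction and masses are not known exactly. Their poses are not given: they have to be found in the camera images.
- tin: Open, empty labelled tin in one of the crate's three cells (which one varies): upright cylinder, 66 mm outer diameter, 80 mm tall, about 100 g. A flat top ring 8 mm wide surrounds the round mouth, 50 mm across and 77 mm deep. Origin: centre of underside; z its axis, up.
- full_tin_a: Full tin of the same make and size as the open tin (66 mm diameter, 80 mm tall, lid to 82 mm), closed by a round steel lid, about 300 g. Stands in another cell of the crate and stays there. Origin: centre of its underside; z up.
- full_tin_b: The second full, lidded tin, the same as full_tin_a, in the remaining cell; it stays there too. Origin: centre of its underside; z up.
- crate: Fixed wooden crate, 90 mm (its x) by 246 mm (its y). Origin: centre of underside, z up. Floor 8 mm thick; three 72 x 74 mm cells at y = -77, 0, +77 mm, a tin in each, tops 88 mm over the bench. Tins stand 11 mm apart, too tight for a finger; both long sides (-x, +x) are open above a 35 mm wall, so grip along the crate's x. Dividers 35 mm, end boards 75 mm high.
- tray: Round aluminium drip tray, fixed to the bench, 124 mm across at its rim and 14 mm high, with a flat floor 3 mm thick and about 106 mm across. Origin: centre of its underside; z up. The stack is built in it, anywhere on its flat floor.
- funnel: White plastic funnel, 68 mm tall, 60 g, standing on its spout. Spout 32 mm across at the foot, 45 mm from 25 to 28 mm up, where a flat shoulder 60 mm across begins; above it a straight bowl, 62 mm outside, 56 mm inside: grip its top 25 mm. Seated, the shoulder lies on the tin's top ring, origin 52 mm above the tin's origin. Origin: centre of the spout's foot; z its axis, up.
- deep_strainer: Deep fine steel strainer, gauze floor, 58 mm tall, 80 g, upright on its basket. Basket 51 mm diameter, 26 mm deep; above it a straight collar 65 mm outside, 59 mm inside, 32 mm high: grip near its top. Seated, basket in the funnel's bowl, shoulder on the funnel's rim, origin 42 mm above the funnel's. Origin: centre of underside; z its axis, up.
- shallow_strainer: Shallow coarse steel strainer, floor of large round holes, 40 mm tall, 70 g, upright on its basket. Basket 53 mm diameter, 12 mm deep; above it a straight collar 68 mm outside, 28 mm high: grip near its top. Seated, basket in the deep strainer's collar, shoulder on that collar's rim, origin 46 mm above the deep strainer's. Origin: centre of underside; z its axis, up.
Not all that is in view belongs to the job. What is shaped like the tin but blue or red is not meant.

How it is judged:
On the way, in this order (a step that is already met when the one before it is completed fails the run):
1. The open tin stands upright in the drip tray (z of tin in the frame of tray between 0 and 0.007 m and horizontal distance between tin and tray below 0.022 m and angle between tin's own z axis and vertical below 0.06 rad), for 0.2 s.
2. The funnel is fully seated in the tin's mouth (z of funnel in the frame of tin between 0.049 and 0.056 m and horizontal distance between funnel and tin below 0.008 m and angle between funnel's own z axis and vertical below 0.06 rad), for 0.2 s.
3. The deep fine strainer is fully seated in the funnel (z of deep_strainer in the frame of funnel between 0.039 and 0.046 m and horizontal distance between deep_strainer and funnel below 0.008 m and angle between deep_strainer's own z axis and vertical below 0.06 rad), for 0.2 s.
4. The shallow coarse strainer is fully seated in the deep one (z of shallow_strainer in the frame of deep_strainer between 0.043 and 0.05 m and horizontal distance between shallow_strainer and deep_strainer below 0.008 m and angle between shallow_strainer's own z axis and vertical below 0.06 rad), for 0.2 s.
At the end, for the whole second after the job is handed in: Tin on the tray floor within 22 mm of centre; funnel in tin, deep strainer in funnel, shallow in deep: each -3 to +4 mm from seated height, within 8 mm of the axis below and 0.06 rad of upright; all at rest, released; full tins within 20 mm of their start and upright (all of step 1 and all of step 2 and all of step 3 and all of step 4 and linear speed of each of tin, funnel, deep_strainer, shallow_strainer below 0.01 m/s and angular speed of each of tin, funnel, deep_strainer, shallow_strainer below 0.1 rad/s and not (distance of full_tin_a from where it was at the start of the episode above 0.02 m or angle between full_tin_a's own z axis and vertical above 0.25 rad) and not (distance of full_tin_b from where it was at the start of the episode above 0.02 m or angle between full_tin_b's own z axis and vertical above 0.25 rad)); the robot touches nothing.
It fails at once if A full tin is moved more than 20 mm or tipped more than 0.25 rad ((distance of full_tin_a from where it was at the start of the episode above 0.02 m or angle between full_tin_a's own z axis and vertical above 0.25 rad) or (distance of full_tin_b from where it was at the start of the episode above 0.02 m or angle between full_tin_b's own z axis and vertical above 0.25 rad)).
It also fails if it takes over 120 s, if anything falls off the work surface, if the arm or the gripper's body presses on something with over 40 N, if the wrist force passes 120 N, or if a joint passes its speed limit or range.

## Robot

A 7-joint arm with a two-finger parallel gripper is mounted at the origin on the work surface. World frame = base frame: x ahead of the robot, y to its left, z up, the work surface at z = 0. Lengths are in m, angles in rad, forces in N, time in s.
With the tool pointing down it reaches from about 0.425 to 0.925 m from the base axis. Payload 6.8 kg.
Tool frame: the origin (TCP) lies midway between the tips of the shut fingers; the grasp point (between the pads) lies 19 mm behind it; z points along the fingers, y is the line along which they close (so a half turn about z gives the same grasp; the last joint's range is limited). The gripper opens to 85 mm and grips with 20 to 120 N. Pads are 22 mm wide; open, the fingers measure 114 mm over their backs; the gripper's body (76 mm by 85 mm) begins 54 mm behind the grasp point. The pads swing forward as they close: fully open they stand 13 mm farther back than shut.
Start: joints at [1.205, 0.477, 0.022, 1.555, -0.011, 1.109, -0.083], TCP at [0.172, -0.653, 0.231] pointing down, gripper open.
Joint ranges: [-2.96, 2.96], [-0.34, 2.1], [-1.41, 1.46], [0.24, 2.44], [-1.37, 4.51], [0.17, 1.92], [-2.96, 2.96]. Speed limits (rad/s): [2.39, 2.39, 3.14, 3.14, 3.14, 3.14, 3.14].

## Interface

Orientations are given as a unit quaternion [w, x, y, z].
In Python, from station import bot, eyes, ticket gives the robot as it stands.
- The arm moves only by the shell command python3 -m crank 'ROWS' [FORCE]. ROWS is text: rows parted by semicolons, each of 7 numbers parted by spaces: the shift along the tool's x, y, z in units of 0.5 m (1.0 is 0.5 m), then the turn, a rotation vector about the tool's x, y, z in units of 180 degrees (1.0 is 180 degrees), then the closure, from 0 (fully open) to 1 (shut). A call has 1 to 20 rows; each row is the pose to reach, as a shift and turn from the pose commanded when the call began, along the tool's axes at that moment, turning the shorter way round; what a row does not reach only later rows make up. A row lasts 1/10 s, in which the tool goes at most 50 mm and 8.59 degrees, less where a joint would pass 70% of its speed; a pose out of reach is approached as far as the arm can. A call with a number of a shift or a turn outside -1 to 1 is refused whole. A call with a gripper value outside its range is refused whole. The fingers move at their own pace and stop on an object; FORCE is the grip in N (left out, the last holds). Time passes only in rows, so rows that repeat a pose let the fingers close. It gives the time, the measured TCP pose, the force, the opening and the grip force at its end, in the units of the state.
- bot.get_obs(): the state, without advancing time (a new reading comes with each control period).
- eyes.read_camera(name): name is "scene" or "top"; returns a dict with "image" (400x640x3 uint8, red, green, blue), "K" (3x3 intrinsics, pixels), "R" (3x3) and "t" (3): a world point X has camera coordinates R X + t. Camera axes: x right, y down, z forward; pixel columns grow to the right and rows downward; lengths in m; the calibration is good to about 2 mm. A picture is of the moment at which its call begins. There is no depth.
- ticket.hand_in(): hands the job in; it is judged then, once.
The state is a dict: "t": time; "q": joint angles; "joint_vel": joint speeds; "joint_torque": joint torques, N m; "eef_pos": TCP position; "tool_rot": TCP orientation; "contact_force": force on the tool from outside, world axes, zero at the start; "torque": the same for the moment, N m; "gripper_width": opening from 0.0 (shut) to 1.0 (fully open); "grasp_force": force on a finger pad.
Only numpy, scipy, OpenCV 4.12 (cv2) and the standard library are available. Lean on these libraries where they do the work, as an engineer would, in place of code of your own. Each camera call takes 0.05 s, during which the arm holds its last target. There are 200 camera calls.

## Working session

There is one attempt and no reset: what is moved stays moved. The work goes in short steps, Python scripts to look and compute and a shell command to move; the robot and the scene stay as the last step left them, time stands still between calls to the robot, and variables do not carry over. Pictures are saved under pics/ and viewed, at most 14 in all, crops included, and the job is handed in when it is done.

```bash
ls; mkdir -p pics
python3 - <<'E'
from station import bot, eyes
import cv2,numpy as np
for n in("scene","top"):
    c=eyes.read_camera(n); cv2.imwrite(f"pics/{n}0.png",c["image"][:,:,::-1]); print(n,c["K"].tolist(),c["R"].round(4).tolist(),c["t"].round(4).tolist(), (-c["R"].T@c["t"]).round(3))
o=bot.get_obs(); print({k:np.round(v,3).tolist() for k,v in o.items()})
E
```

```text
pics
scene [[363.0496288847605, 0.0, 324.15900532816596], [0.0, 363.0496288847605, 201.5950707263638], [0.0, 0.0, 1.0]] [[0.512, 0.859, 0.0044], [0.7448, -0.4414, -0.5005], [-0.428, 0.2595, -0.8657]] [-0.3104, -0.4237, 1.2228] [ 0.998 -0.238  0.848]
top [[394.0566531937391, 0.0, 321.5220796900588], [0.0, 394.0566531937391, 202.23670768046023], [0.0, 0.0, 1.0]] [[-0.0026, -1.0, 0.0026], [-0.9788, 0.002, -0.205], [0.205, -0.003, -0.9788]] [0.0089, 0.5875, 0.9731] [0.376 0.011 1.073]
{'t': 0.1, 'q': [1.205, 0.478, 0.022, 1.556, -0.012, 1.109, -0.083], 'joint_vel': [0.001, -0.001, 0.001, -0.003, 0.001, -0.0, 0.001], 'joint_torque': [0.004, -59.776, 1.613, -28.196, 0.013, 0.005, -0.0], 'eef_pos': [0.172, -0.652, 0.23], 'tool_rot': [-0.001, 0.992, 0.129, -0.0], 'contact_force': [0.362, -0.018, 0.87], 'torque': [-0.015, 0.086, -0.039], 'grasp_force': 0.0, 'gripper_width': 1.0}
```

View pics/scene0.png

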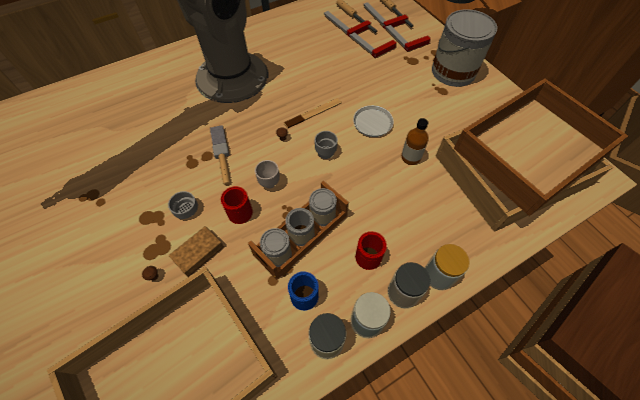

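View pics/top0.png

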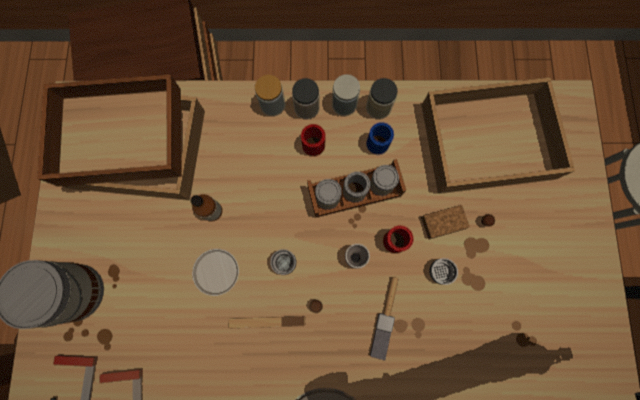

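The top view shows the crate with the open tin in its middle cell (357,186), the tray (216,272), and three cups. Those look like the deep strainer (283,262), the funnel (357,256) and the shallow strainer with holes (443,271). The red and blue cups are decoys. I'll enlarge a crop to confirm.

Run:
```python
import cv2,numpy as np
a=cv2.imread("pics/top0.png")[150:300,185:475]; b=cv2.imread("pics/scene0.png")[95:275,155:400]
A=cv2.resize(a,None,fx=2.7,fy=2.7,interpolation=cv2.INTER_CUBIC); cv2.imwrite("pics/topc.png",A)
cv2.imwrite("pics/scenec.png",cv2.resize(b,None,fx=3.2,fy=3.2,interpolation=cv2.INTER_CUBIC))
```

```text
(no output)
```

View pics/topc.png

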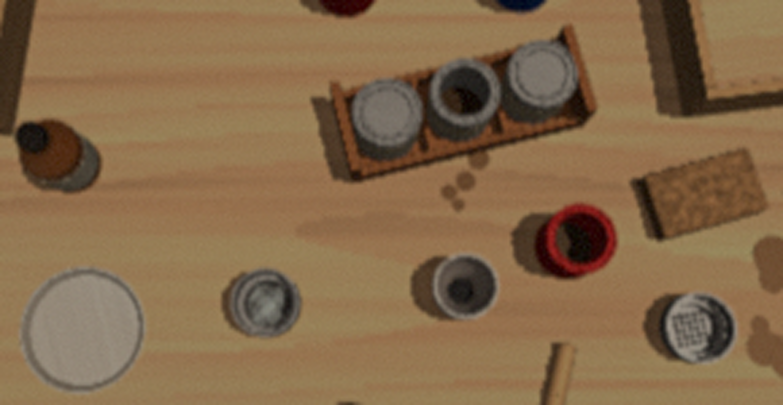

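View pics/scenec.png

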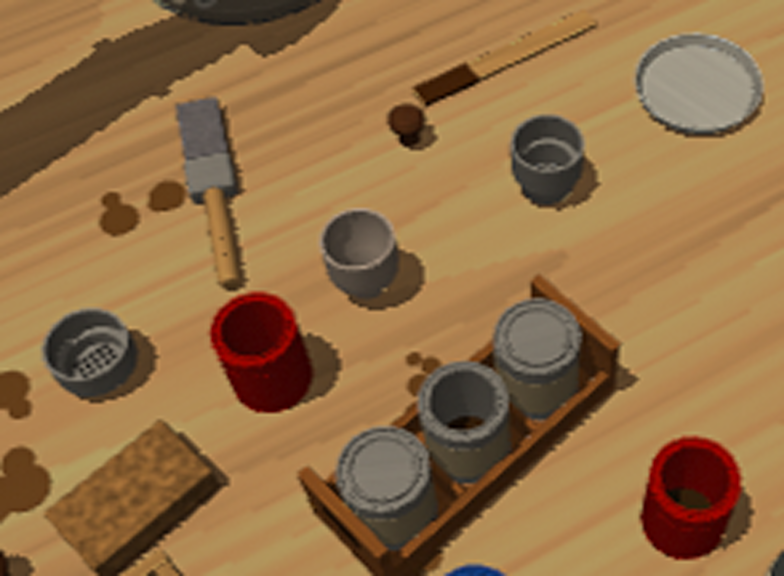

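Both crops agree:
- **Open tin:** middle cell, crop (463,95). It is unlidded and grey.
- **Deep strainer:** (265,302), gauze floor.
- **Funnel:** (465,286), with a spout hole.
- **Shallow strainer:** (697,328), with round holes.
- **Decoys:** the red and blue cups.

To measure, I'll cast each mask contour onto its rim plane and fit a circle of known radius to the side facing away from the camera.

```bash
cat > h.py <<'E'
from station import bot, eyes
import cv2,numpy as np
from scipy.optimize import least_squares
def cast(c,px,z):
    px=np.atleast_2d(px).astype(float); o=-c["R"].T@c["t"]
    d=np.c_[(px-c["K"][:2,2])/c["K"][0,0],np.ones(len(px))]@c["R"]
    return o+d*((z-o[2])/d[:,2])[:,None]
def pix(c,X):
    p=c["R"]@np.array(X)+c["t"]; return (c["K"]@p/p[2])[:2]
def rim(c,near,z,r,smax=75):
    """circle of radius r at height z, near = rough pixel; grey mask, outward arc"""
    s=cv2.cvtColor(cv2.GaussianBlur(c["image"],(3,3),0),cv2.COLOR_RGB2HSV)[...,1]
    m=(s<smax).astype(np.uint8)
    n,l,st,ce=cv2.connectedComponentsWithStats(m)
    ids=[i for i in range(1,n) if st[i,4]>30]
    i=min(ids,key=lambda i:np.min(np.sum((np.argwhere(l==i)[:,::-1]-near)**2,1)))
    h=cv2.findContours((l==i).astype(np.uint8),cv2.RETR_EXTERNAL,cv2.CHAIN_APPROX_NONE)[0][0]
    p=cast(c,cv2.convexHull(h)[:,0],z)[:,:2]; h=cast(c,h[:,0],z)[:,:2]
    o=(-c["R"].T@c["t"])[:2]; cen,_=cv2.minEnclosingCircle(p.astype(np.float32)); cen=np.array(cen)
    for _ in range(6):
        u=(cen-o)/np.linalg.norm(cen-o); q=h[(h-cen)@u>-.005]
        f=least_squares(lambda v:np.hypot(*(q-v).T)-r,cen,loss="soft_l1",f_scale=.002); cen=f.x
    free=least_squares(lambda v:np.hypot(*(q-v[:2]).T)-v[2],[*cen,r],loss="soft_l1",f_scale=.002).x
    return cen,free[2],st[i,4],np.abs(f.fun).mean()
E
python3 - <<'E'
from h import *
C={n:eyes.read_camera(n) for n in("top","scene")}
T={"tray":((216,272),(374,122),.014,.062),"deep":((283,262),(326,140),.058,.0325),"funnel":((357,256),(268,172),.068,.031),"shallow":((443,271),(184,205),.040,.034),
"tin":((357,186),(300,222),.088,.033),"fullR":((386,178),(275,242),.088,.033),"fullL":((328,192),(322,202),.088,.033)}
for k,(a,b,z,r) in T.items():
    for n,p in(("top",a),("scene",b)):
        try: cen,fr,A,e=rim(C[n],p,z,r); print(k,n,"by hand",cast(C[n],p,z)[0,:2].round(3),"fit",cen.round(4),"freeR %.4f A %d res %.4f"%(fr,A,e))
        except Exception as ex: print(k,n,ex)
E
```

```text
tray top by hand [0.409 0.287] fit [0.4102 0.2869] freeR 0.0598 A 1696 res 0.0011
tray scene by hand [0.423 0.286] fit [0.4164 0.2857] freeR 0.0587 A 963 res 0.0016
deep top by hand [0.433 0.106] fit [0.4321 0.1055] freeR 0.0303 A 504 res 0.0012
deep scene by hand [0.44  0.105] fit [0.4402 0.1029] freeR 0.0292 A 480 res 0.0017
funnel top by hand [ 0.447 -0.082] fit [ 0.4466 -0.0798] freeR 0.0287 A 458 res 0.0012
funnel scene by hand [ 0.461 -0.084] fit [ 0.4561 -0.0851] freeR 0.0273 A 470 res 0.0018
shallow top by hand [ 0.41  -0.306] fit [ 0.4087 -0.3077] freeR 0.0321 A 583 res 0.0010
shallow scene by hand [ 0.425 -0.308] fit [ 0.4162 -0.3111] freeR 0.0314 A 584 res 0.0013
tin top by hand [ 0.624 -0.084] fit [ 0.6291 -0.0843] freeR 0.0331 A 433 res 0.0009
tin scene by hand [ 0.641 -0.087] fit [ 0.6371 -0.0854] freeR 0.0325 A 590 res 0.0007
fullR top by hand [ 0.646 -0.159] fit [ 0.6475 -0.1576] freeR 0.0327 A 538 res 0.0008
fullR scene by hand [ 0.656 -0.16 ] fit [ 0.6556 -0.1608] freeR 0.0315 A 665 res 0.0009
fullL top by hand [ 0.609 -0.009] fit [ 0.6092 -0.0087] freeR 0.0318 A 541 res 0.0009
fullL scene by hand [ 0.62  -0.015] fit [ 0.6177 -0.0123] freeR 0.0306 A 563 res 0.0012
```

The two views disagree by about 8 mm in x. Mask shrinkage biases them in opposite directions, so I'll average them. Check: the lidded tins then come out 153 mm apart, against 154 mm expected, with the open tin midway between them. Next is a helper that computes the moves.

```bash
cat > go.py <<'E'
import sys,numpy as np
from station import bot
from scipy.spatial.transform import Rotation as Ro
# usage: go.py x y z yaw_of_tool_y_deg  -> shift/turn in move units
x,y,z,a=map(float,sys.argv[1:5]); a=np.radians(a); o=bot.get_obs()
R=Ro.from_quat(np.roll(o["tool_rot"],-1)); ty=np.array([np.cos(a),np.sin(a),0]); tz=np.array([0,0,-1.])
c=[Ro.from_matrix(np.c_[np.cross(s*ty,tz),s*ty,tz]) for s in(1,-1)]
v=sorted([(R.inv()*k).as_rotvec()/np.pi for k in c],key=np.linalg.norm)
s=R.inv().apply(np.array([x,y,z])-o["eef_pos"])/.5
print("t",round(o["t"],2),"shift",s.round(4),"turn",v[0].round(4),"alt",v[1].round(3),"rows",np.ceil([np.linalg.norm(s)*10,np.linalg.norm(v[0])*180/8.59]),"tool_y yaw",np.degrees(np.arctan2(*R.apply([0,1,0])[1::-1])).round(1),"pos",np.round(o["eef_pos"],4),"q7",round(o["q"][6],2))
E
python3 go.py .633 -.085 .17 14.4
```

```text
t 0.2 shift [ 1.1809 -0.862   0.1222] turn [-3.000e-04 -3.000e-04 -4.979e-01] alt [-0.     0.     0.502] rows [15. 11.] tool_y yaw -75.2 pos [ 0.172  -0.6524  0.2307] q7 -0.08
```

```bash
python3 -m crank '0.9 -0.657 0.093 0 0 -0.498 0;0.9 -0.657 0.093 0 0 -0.498 0;0.9 -0.657 0.093 0 0 -0.498 0;0.9 -0.657 0.093 0 0 -0.498 0;0.9 -0.657 0.093 0 0 -0.498 0;0.9 -0.657 0.093 0 0 -0.498 0;0.9 -0.657 0.093 0 0 -0.498 0;0.9 -0.657 0.093 0 0 -0.498 0;0.9 -0.657 0.093 0 0 -0.498 0;0.9 -0.657 0.093 0 0 -0.498 0;0.9 -0.657 0.093 0 0 -0.498 0;0.9 -0.657 0.093 0 0 -0.498 0;0.9 -0.657 0.093 0 0 -0.498 0' 60; python3 go.py .633 -.085 .16 14.4
```

```text
t: 1.5
eef_pos: [0.5245, -0.2179, 0.1846]
tool_rot: [-0.0, 0.611, 0.791, 0.0]
contact_force: [0.5, -0.9, -0.4]
gripper_width: 1.003
grasp_force: 0.0
t 1.5 shift [0.2024 0.277  0.0494] turn [ 0.0001 -0.0003  0.0013] alt [ 0.001  0.    -0.999] rows [4. 1.] tool_y yaw 14.6 pos [ 0.5245 -0.2179  0.1846] q7 0.35
```

```bash
python3 -m crank '0.202 0.277 0.05 0 0 0 0;0.202 0.277 0.05 0 0 0 0;0.202 0.277 0.05 0 0 0 0;0.202 0.277 0.05 0 0 0 0;0.202 0.277 0.05 0 0 0 0;0.202 0.277 0.05 0 0 0 0' ; python3 go.py .633 -.085 .045 14.4
python3 - <<'E'
from h import *
c=eyes.read_camera("scene"); d=eyes.read_camera("top")
a=cv2.resize(c["image"][130:290,215:385],None,fx=2.3,fy=2.3); b=cv2.resize(d["image"][110:270,285:455],None,fx=2.3,fy=2.3)
cv2.imwrite("pics/above.png",np.hstack([a,b])[:,:,::-1])
E
```

```text
t: 2.1
eef_pos: [0.6318, -0.0903, 0.1594]
tool_rot: [-0.0, 0.614, 0.79, -0.001]
contact_force: [-0.6, -0.5, -0.6]
gripper_width: 0.998
grasp_force: 0.0
t 2.1 shift [0.01   0.0054 0.2288] turn [-0.0005  0.0004 -0.0006] alt [0.001 0.001 0.999] rows [3. 1.] tool_y yaw 14.3 pos [ 0.6318 -0.0903  0.1594] q7 0.06
```

View pics/above.png

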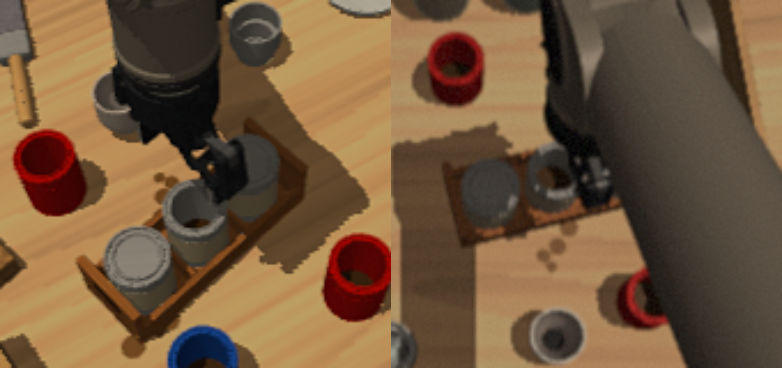

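The gripper is above the open tin, at (200,205) in the scene crop, with the fingers either side along the crate's x. Now I'll lower it.

```bash
python3 -m crank '0.005 0.005 0.04 0 0 0 0;0.005 0.005 0.08 0 0 0 0;0.005 0.005 0.13 0 0 0 0;0.005 0.005 0.18 0 0 0 0;0.005 0.005 0.229 0 0 0 0;0.005 0.005 0.229 0 0 0 0;0.005 0.005 0.229 0 0 0 0' ; python3 go.py .633 -.085 .045 14.4
```

```text
t: 2.9
eef_pos: [0.6339, -0.0868, 0.0458]
tool_rot: [0.0, 0.614, 0.79, -0.0]
contact_force: [0.0, 0.5, 0.8]
gripper_width: 0.999
grasp_force: 0.0
t 2.9 shift [ 0.0038 -0.0009  0.0016] turn [-0.0002  0.0002 -0.0006] alt [0.    0.    0.999] rows [1. 1.] tool_y yaw 14.3 pos [ 0.6339 -0.0868  0.0458] q7 -0.01
```

```bash
python3 -m crank '0.003 0 0 0 0 0 1;0.003 0 0 0 0 0 1;0.003 0 0 0 0 0 1;0.003 0 0 0 0 0 1;0.003 0 0 0 0 0 1;0.003 0 0 0 0 0 1;0.003 0 0 0 0 0 1;0.003 0 0 0 0 0 1' 40; python3 go.py .633 -.085 .18 14.4
```

```text
t: 3.7
eef_pos: [0.6351, -0.0837, 0.0473]
tool_rot: [0.001, 0.613, 0.79, 0.001]
contact_force: [-0.7, -0.4, 6.9]
gripper_width: 0.751
grasp_force: 45.2
t 3.7 shift [-0.0018 -0.0041 -0.2655] turn [0.0008 0.0004 0.    ] alt [-0.001  0.001 -1.   ] rows [3. 1.] tool_y yaw 14.4 pos [ 0.6351 -0.0837  0.0473] q7 -0.02
```

```bash
python3 -m crank '0 0 -0.03 0 0 0 1;0 0 -0.08 0 0 0 1;0 0 -0.14 0 0 0 1;0 0 -0.2 0 0 0 1;0 0 -0.265 0 0 0 1;0 0 -0.265 0 0 0 1;0 0 -0.265 0 0 0 1' ; python3 go.py .4133 .2863 .13 14.4
```

```text
t: 4.4
eef_pos: [0.6342, -0.0836, 0.1793]
tool_rot: [0.001, 0.613, 0.79, 0.0]
contact_force: [-0.3, 0.7, -1.6]
gripper_width: 0.748
grasp_force: 44.6
t 4.4 shift [ 0.8265 -0.244   0.0972] turn [0.0006 0.0003 0.0001] alt [-0.     0.001 -1.   ] rows [9. 1.] tool_y yaw 14.4 pos [ 0.6342 -0.0836  0.1793] q7 0.06
```

```bash
python3 -m crank '0.05 -0.015 0 0 0 0 1;0.13 -0.038 0 0 0 0 1;0.21 -0.062 0 0 0 0 1;0.29 -0.086 0 0 0 0 1;0.37 -0.109 0 0 0 0 1;0.45 -0.133 0.02 0 0 0 1;0.53 -0.156 0.04 0 0 0 1;0.61 -0.18 0.06 0 0 0 1;0.69 -0.204 0.08 0 0 0 1;0.77 -0.227 0.097 0 0 0 1;0.8265 -0.244 0.097 0 0 0 1;0.8265 -0.244 0.097 0 0 0 1;0.8265 -0.244 0.097 0 0 0 1' ; python3 go.py .4133 .2863 .044 14.4
python3 - <<'E'
from h import *
c=eyes.read_camera("scene"); d=eyes.read_camera("top")
x,y=pix(c,[.413,.286,.05]).astype(int); a=cv2.resize(c["image"][max(0,y-80):,x-85:x+85][:160],None,fx=2.3,fy=2.3)
x,y=pix(d,[.413,.286,.05]).astype(int); b=cv2.resize(d["image"][y-80:y+80,x-85:x+85],None,fx=2.3,fy=2.3)
h=min(len(a),len(b));cv2.imwrite("pics/tray.png",np.hstack([a[:h],b[:h]])[:,:,::-1])
E
```

```text
t: 5.7
eef_pos: [0.4119, 0.2861, 0.1284]
tool_rot: [-0.0, 0.612, 0.791, -0.001]
contact_force: [-0.6, -0.5, -1.0]
gripper_width: 0.748
grasp_force: 44.6
t 5.7 shift [-1.000e-04  3.200e-03  1.688e-01] turn [-0.0006  0.0003  0.0007] alt [-0.    -0.001 -0.999] rows [2. 1.] tool_y yaw 14.5 pos [0.4119 0.2861 0.1284] q7 -0.77
```

View pics/tray.png

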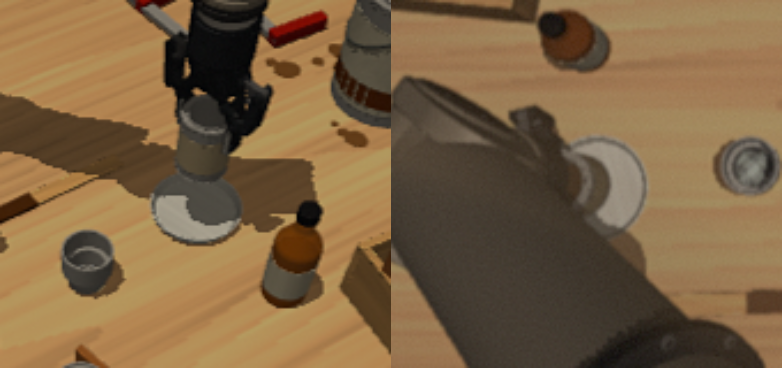

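The tin hangs upright over the tray, at (200,150) above the tray's (197,208) in the scene crop. Lowering it now.

```bash
python3 -m crank '0 0.003 0.05 0 0 0 1;0 0.003 0.1 0 0 0 1;0 0.003 0.14 0 0 0 1;0 0.003 0.155 0 0 0 1;0 0.003 0.164 0 0 0 1;0 0.003 0.169 0 0 0 1;0 0.003 0.171 0 0 0 1;0 0.003 0.171 0 0 0 1' ; python3 go.py .4133 .2863 .0423 14.4
```

```text
t: 6.6
eef_pos: [0.4149, 0.2869, 0.0444]
tool_rot: [0.0, 0.613, 0.79, 0.001]
contact_force: [0.4, 0.8, -0.5]
gripper_width: 0.749
grasp_force: 44.6
t 6.6 shift [-0.0004 -0.0033  0.0042] turn [ 0.0004 -0.0001 -0.    ] alt [-0.    -0.001  1.   ] rows [1. 1.] tool_y yaw 14.4 pos [0.4149 0.2869 0.0444] q7 -0.88
```

```bash
python3 -m crank '0 0 0.003 0 0 0 1;0 0 0.005 0 0 0 1;0 0 0.006 0 0 0 1;0 0 0.006 0 0 0 1' ; python3 go.py .4133 .2863 .0423 14.4
```

```text
t: 7.0
eef_pos: [0.4147, 0.287, 0.0422]
tool_rot: [0.001, 0.613, 0.79, 0.0]
contact_force: [-3.5, -3.0, 14.3]
gripper_width: 0.752
grasp_force: 46.2
t 7.0 shift [-0.0006 -0.0031 -0.0003] turn [0.0004 0.0002 0.0001] alt [-0.     0.001 -1.   ] rows [1. 1.] tool_y yaw 14.4 pos [0.4147 0.287  0.0422] q7 -0.89
```

```bash
python3 -m crank '0 0 -0.003 0 0 0 1;0 0 -0.003 0 0 0 0;0 0 -0.003 0 0 0 0;0 0 -0.003 0 0 0 0;0 0 -0.003 0 0 0 0;0 0 -0.003 0 0 0 0;0 0 -0.003 0 0 -0.5 0;0 0 -0.003 0 0 -0.5 0;0 0 -0.003 0 0 -0.5 0;0 0 -0.003 0 0 -0.5 0;0 0 -0.003 0 0 -0.5 0;0 0 -0.003 0 0 -0.5 0;0 0 -0.003 0 0 -0.5 0;0 0 -0.003 0 0 -0.5 0;0 0 -0.003 0 0 -0.5 0;0 0 -0.003 0 0 -0.5 0;0 0 -0.003 0 0 -0.5 0;0 0 -0.003 0 0 -0.5 0;0 0 -0.003 0 0 -0.5 0' 20; python3 go.py .4133 .2863 .044 104.4; python3 -m crank '0 0 0 0 0 0 1;0 0 0 0 0 0 1;0 0 0 0 0 0 1;0 0 0 0 0 0 1;0 0 0 0 0 0 1;0 0 0 0 0 0 1'; python3 go.py .4133 .2863 .044 104.4
```

```text
t: 8.9
eef_pos: [0.4144, 0.2866, 0.0422]
tool_rot: [-0.0, -0.124, 0.992, 0.0]
contact_force: [0.3, 1.0, -0.4]
gripper_width: 1.001
grasp_force: 0.0
t 8.9 shift [ 0.0023 -0.0001 -0.0036] turn [ 0.     -0.0001 -0.0007] alt [-0.    -0.     0.999] rows [1. 1.] tool_y yaw 104.3 pos [0.4144 0.2866 0.0422] q7 0.44
t: 9.5
eef_pos: [0.4144, 0.2868, 0.0425]
tool_rot: [0.0, -0.125, 0.992, -0.0]
contact_force: [-1.7, -1.4, 6.1]
gripper_width: 0.782
grasp_force: 22.2
t 9.5 shift [ 0.0024 -0.0004 -0.0029] turn [-0.0001  0.0001 -0.    ] alt [0. 0. 1.] rows [1. 1.] tool_y yaw 104.4 pos [0.4144 0.2868 0.0425] q7 0.44
```

```bash
python3 -m crank '0 0 0 0 0 0 0;0 0 0 0 0 0 0;0 0 0 0 0 0 0;0 0 0 0 0 0 0;0 0 -0.06 0 0 0 0;0 0 -0.16 0 0 0 0;0 0 -0.26 0 0 0 0;0 0 -0.32 0 0 0 0;0 0 -0.32 0 0 0 0'
python3 - <<'E'
from h import *
d=eyes.read_camera("top"); r=cast(d,(400,234),.08)[0,:2]; v=r-[.4513,-.0825]; print(r,np.hypot(*v),np.degrees(np.arctan2(*v[::-1])))
E
python3 go.py .4513 -.0825 .15 60
```

```text
t: 10.4
eef_pos: [0.4161, 0.2887, 0.2064]
tool_rot: [0.003, -0.125, 0.992, 0.001]
contact_force: [1.0, 0.5, -1.3]
gripper_width: 1.002
grasp_force: 0.0
[ 0.50093444 -0.19094203] 0.11926127222886163 -65.40620359880248
t 10.45 shift [ 0.1144 -0.7346  0.1072] turn [0.0007 0.0011 0.2465] alt [-0.001  0.001 -0.754] rows [8. 6.] tool_y yaw 104.4 pos [0.4154 0.2874 0.2041] q7 0.67
```

```bash
python3 -m crank '0.014 -0.09 0 0 0 0.24 0;0.028 -0.18 0 0 0 0.24 0;0.042 -0.27 0 0 0 0.24 0;0.056 -0.36 0 0 0 0.24 0;0.07 -0.45 0.02 0 0 0.24 0;0.084 -0.54 0.04 0 0 0.24 0;0.1 -0.64 0.07 0 0 0.24 0;0.114 -0.734 0.107 0 0 0.24 0;0.114 -0.734 0.107 0 0 0.24 0;0.114 -0.734 0.107 0 0 0.24 0'; python3 go.py .4513 -.0825 .032 60
python3 - <<'E'
from h import *
c=eyes.read_camera("scene"); d=eyes.read_camera("top")
# tin check in tray
for n,k in(("scene",c),("top",d)): print(n,rim(k,pix(k,[.4145,.2868,.083]),.083,.033))
x,y=pix(c,[.45,-.08,.05]).astype(int); a=cv2.resize(c["image"][y-80:y+80,x-85:x+85],None,fx=2.3,fy=2.3)
x,y=pix(c,[.413,.286,.05]).astype(int); b=cv2.resize(c["image"][y-80:y+80,x-85:x+85],None,fx=2.3,fy=2.3)
cv2.imwrite("pics/fun.png",np.hstack([a,b])[:,:,::-1])
E
```

```text
t: 11.45
eef_pos: [0.449, -0.084, 0.147]
tool_rot: [-0.002, 0.25, 0.968, 0.0]
contact_force: [1.1, 1.8, 1.1]
gripper_width: 1.002
grasp_force: 0.0
t 11.45 shift [-0.0034  0.0049  0.23  ] turn [-0.0002 -0.0012  0.0057] alt [ 0.002 -0.    -0.994] rows [3. 1.] tool_y yaw 61.0 pos [ 0.449 -0.084  0.147] q7 0.78
scene (array([0.41940721, 0.28252612]), np.float64(0.030861222847078783), np.int32(917), np.float64(0.001072219559251415))
top (array([0.41268407, 0.29660865]), np.float64(0.05605541106148585), np.int32(1267), np.float64(0.006561662830397846))
```

View pics/fun.png

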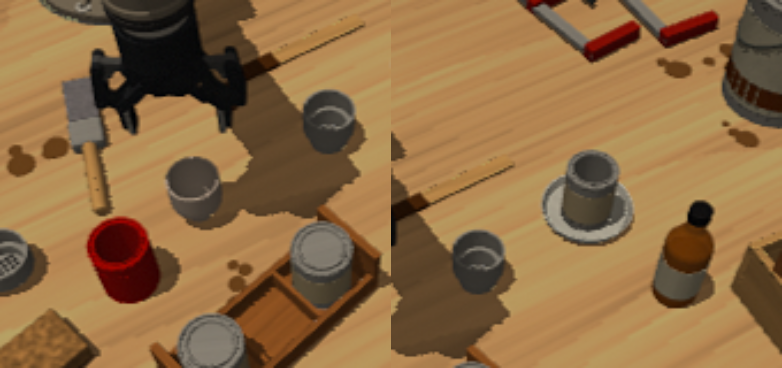

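The tin stands upright and central in the tray (592,190), and the full tins haven't moved. Next is the funnel: grip it, turn 90° and grip again so it is centred on both axes.

```bash
python3 -m crank '-0.003 0.005 0.05 0 0 0 0;-0.003 0.005 0.11 0 0 0 0;-0.003 0.005 0.17 0 0 0 0;-0.003 0.005 0.22 0 0 0 0;-0.003 0.005 0.23 0 0 0 0;-0.003 0.005 0.23 0 0 0 0;-0.003 0.005 0.23 0 0 0 1;-0.003 0.005 0.23 0 0 0 1;-0.003 0.005 0.23 0 0 0 1;-0.003 0.005 0.23 0 0 0 1;-0.003 0.005 0.23 0 0 0 1;-0.003 0.005 0.23 0 0 0 1;-0.003 0.005 0.23 0 0 0 1' 20; python3 go.py .4513 -.0825 .032 60
```

```text
t: 12.85
eef_pos: [0.4542, -0.0814, 0.0353]
tool_rot: [0.001, 0.249, 0.969, 0.0]
contact_force: [-0.8, 0.4, 6.1]
gripper_width: 0.711
grasp_force: 20.5
t 12.85 shift [ 0.004  -0.0046  0.0065] turn [0.0003 0.0008 0.0067] alt [-0.001  0.    -0.993] rows [1. 1.] tool_y yaw 61.2 pos [ 0.4542 -0.0814  0.0353] q7 0.56
```

```bash
python3 -m crank '0 0 0.004 0 0 0 0;0 0 0.004 0 0 0 0;0 0 0.004 0 0 0 0;0 0 0.004 0 0 0 0;0 0 0.004 0 0 0.5 0;0 0 0.004 0 0 0.5 0;0 0 0.004 0 0 0.5 0;0 0 0.004 0 0 0.5 0;0 0 0.004 0 0 0.5 0;0 0 0.004 0 0 0.5 0;0 0 0.004 0 0 0.5 0;0 0 0.004 0 0 0.5 0;0 0 0.004 0 0 0.5 0;0 0 0.004 0 0 0.5 0;0 0 0.004 0 0 0.5 0;0 0 0.004 0 0 0.5 0;0 0 0.004 0 0 0.5 0' 20; python3 -m crank '0 0 0 0 0 0 1;0 0 0 0 0 0 1;0 0 0 0 0 0 1;0 0 0 0 0 0 1;0 0 0 0 0 0 1;0 0 0 0 0 0 1;0 0 0 0 0 0 1' 30; python3 go.py .4144 .2867 .18 -30
```

```text
t: 14.55
eef_pos: [0.453, -0.0813, 0.0318]
tool_rot: [-0.0, 0.86, 0.51, -0.0]
contact_force: [1.0, 0.1, -0.5]
gripper_width: 0.998
grasp_force: 0.0
t: 15.25
eef_pos: [0.453, -0.0815, 0.0321]
tool_rot: [0.0, 0.861, 0.509, 0.0]
contact_force: [-1.6, 0.3, 5.6]
gripper_width: 0.724
grasp_force: 31.6
t 15.25 shift [ 0.6084 -0.4219 -0.2959] turn [0.     0.     0.0069] alt [-0.     0.    -0.993] rows [8. 1.] tool_y yaw -28.8 pos [ 0.453  -0.0815  0.0321] q7 -0.73
```

```bash
python3 -m crank '0 0 -0.05 0 0 0 1;0 0 -0.13 0 0 0 1;0 0 -0.21 0 0 0 1;0 0 -0.29 0 0 0 1;0.05 -0.035 -0.296 0 0 0 1;0.12 -0.083 -0.296 0 0 0 1;0.19 -0.132 -0.296 0 0 0 1;0.26 -0.18 -0.296 0 0 0 1;0.33 -0.229 -0.296 0 0 0 1;0.4 -0.277 -0.296 0 0 0 1;0.47 -0.326 -0.296 0 0 0 1;0.54 -0.374 -0.296 0 0 0 1;0.59 -0.41 -0.296 0 0 0 1;0.608 -0.422 -0.296 0 0 0 1;0.608 -0.422 -0.296 0 0 0 1;0.608 -0.422 -0.296 0 0 0 1'; python3 go.py .4144 .2867 .10 -28.8;python3 - <<'E'
from h import *
c=eyes.read_camera("scene"); d=eyes.read_camera("top")
x,y=pix(c,[.413,.286,.1]).astype(int); a=cv2.resize(c["image"][max(0,y-60):,x-65:x+65][:120],None,fx=3,fy=3)
cv2.imwrite("pics/fun2.png",a[:,:,::-1])
E
```

```text
t: 16.85
eef_pos: [0.4147, 0.285, 0.1794]
tool_rot: [0.0, 0.861, 0.509, -0.001]
contact_force: [0.2, 0.9, -1.9]
gripper_width: 0.727
grasp_force: 33.2
t 16.85 shift [ 0.003  -0.0023  0.1588] turn [ 0.0001  0.0005 -0.0003] alt [ 0.001 -0.     1.   ] rows [2. 1.] tool_y yaw -28.8 pos [0.4147 0.285  0.1794] q7 -1.45
```

View pics/fun2.png

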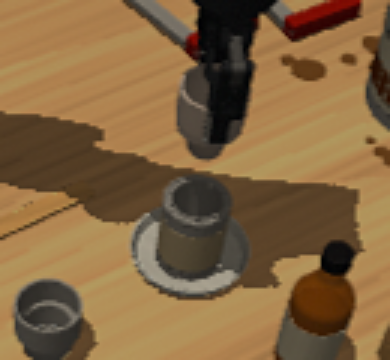

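The funnel hangs upright at (208,115), over the tin mouth at (197,195). I'll lower it to just above the shoulder.

```bash
python3 -m crank '0.001 -0.001 0.05 0 0 0 1;0.001 -0.001 0.09 0 0 0 1;0.001 -0.001 0.12 0 0 0 1;0.001 -0.001 0.135 0 0 0 1;0.001 -0.001 0.15 0 0 0 1;0.001 -0.001 0.16 0 0 0 1;0.001 -0.001 0.16 0 0 0 1;0.001 -0.001 0.16 0 0 0 1'; python3 go.py .4144 .2867 .087 -28.8
```

```text
t: 17.75
eef_pos: [0.4145, 0.2875, 0.1002]
tool_rot: [-0.0, 0.861, 0.509, 0.0]
contact_force: [-0.1, -0.4, -0.3]
gripper_width: 0.727
grasp_force: 33.2
t 17.75 shift [-0.0016  0.0005  0.0264] turn [ 0.0001 -0.0002  0.0001] alt [ 0.  0. -1.] rows [1. 1.] tool_y yaw -28.8 pos [0.4145 0.2875 0.1002] q7 -1.54
```

```bash
python3 -m crank '-0.001 0 0.008 0 0 0 1;-0.001 0 0.016 0 0 0 1;-0.001 0 0.022 0 0 0 1;-0.001 0 0.026 0 0 0 1;-0.001 0 0.028 0 0 0 1;-0.001 0 0.028 0 0 0 1'; python3 go.py .4144 .2867 .087 -28.8
```

```text
t: 18.35
eef_pos: [0.4145, 0.2871, 0.0871]
tool_rot: [0.001, 0.861, 0.509, 0.0]
contact_force: [-3.4, -3.8, 16.3]
gripper_width: 0.727
grasp_force: 34.4
t 18.35 shift [-0.0007  0.0003  0.0003] turn [ 0.0004 -0.0001  0.0001] alt [ 0.     0.001 -1.   ] rows [1. 1.] tool_y yaw -28.8 pos [0.4145 0.2871 0.0871] q7 -1.56
```

```bash
python3 -m crank '0 0 -0.003 0 0 0 1;0 0 -0.003 0 0 0 0;0 0 -0.003 0 0 0 0;0 0 -0.003 0 0 0 0;0 0 -0.003 0 0 0 0;0 0 -0.003 0 0 0 0;0 0 -0.06 0 0 0 0;0 0 -0.14 0 0 0 0;0 0 -0.2 0 0 0 0;0 0 -0.2 0 0 0 0'; python3 go.py .436 .104 .12 10
```

```text
t: 19.35
eef_pos: [0.416, 0.2888, 0.1898]
tool_rot: [-0.0, 0.861, 0.509, 0.004]
contact_force: [-0.2, -0.4, -0.9]
gripper_width: 0.999
grasp_force: 0.0
t 19.35 shift [-0.3056  0.2125  0.1383] turn [ 0.0018 -0.0017 -0.2155] alt [-0.002 -0.002  0.784] rows [4. 5.] tool_y yaw -28.8 pos [0.416  0.2888 0.1898] q7 -1.44
```

```bash
python3 -m crank '-0.06 0.042 0 0 0 -0.2455 0;-0.14 0.097 0 0 0 -0.2455 0;-0.22 0.153 0 0 0 -0.2455 0;-0.29 0.2 0.07 0 0 -0.2455 0;-0.303 0.2105 0.138 0 0 -0.2455 0;-0.303 0.2105 0.138 0 0 -0.2455 0;-0.303 0.2105 0.138 0 0 -0.2455 0;-0.303 0.2105 0.138 0 0 -0.2455 0;-0.303 0.2105 0.138 0 0 -0.2455 0'; python3 go.py .436 .104 .024 15;python3 - <<'E'
from h import *
c=eyes.read_camera("scene")
for p in ([.413,.286,.08],):
  x,y=pix(c,p).astype(int); a=cv2.resize(c["image"][max(0,y-60):,x-110:x+60][:120],None,fx=3,fy=3)
cv2.imwrite("pics/f3.png",a[:,:,::-1])
E
```

```text
t: 20.25
eef_pos: [0.4338, 0.1043, 0.1174]
tool_rot: [0.0, 0.606, 0.795, 0.001]
contact_force: [-0.5, 0.7, -0.2]
gripper_width: 1.0
grasp_force: 0.0
t 20.25 shift [-0.0018  0.0037  0.1868] turn [ 0.0005 -0.      0.0022] alt [ 0.     0.001 -0.998] rows [2. 1.] tool_y yaw 15.4 pos [0.4338 0.1043 0.1174] q7 -0.4
```

View pics/f3.png

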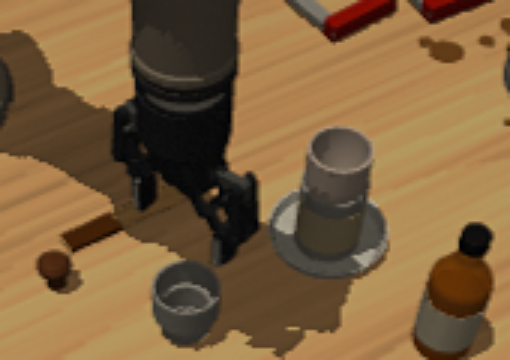

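The funnel sits upright in the tin (340,170), and the gripper is over the deep strainer (187,300). I'll grip the strainer, turn 90° and grip it again.

```bash
python3 -m crank '-0.002 0.004 0.06 0 0 0 0;-0.002 0.004 0.12 0 0 0 0;-0.002 0.004 0.17 0 0 0 0;-0.002 0.004 0.187 0 0 0 0;-0.002 0.004 0.187 0 0 0 0;-0.002 0.004 0.187 0 0 0 1;-0.002 0.004 0.187 0 0 0 1;-0.002 0.004 0.187 0 0 0 1;-0.002 0.004 0.187 0 0 0 1;-0.002 0.004 0.187 0 0 0 1;-0.002 0.004 0.187 0 0 0 1;-0.002 0.004 0.187 0 0 0 1' 20; python3 go.py .436 .104 .024 105
```

```text
t: 21.5
eef_pos: [0.4365, 0.1034, 0.0247]
tool_rot: [0.001, 0.606, 0.795, 0.001]
contact_force: [-2.0, -0.2, 7.1]
gripper_width: 0.753
grasp_force: 21.5
t 21.5 shift [ 0.0014 -0.0007  0.0015] turn [ 0.0006  0.0007 -0.4979] alt [ 0.001 -0.001  0.502] rows [ 1. 11.] tool_y yaw 15.4 pos [0.4365 0.1034 0.0247] q7 -0.57
```

```bash
python3 -m crank '0 0 0 0 0 0 0;0 0 0 0 0 0 0;0 0 0 0 0 0 0;0 0 0 0 0 0 0;0 0 0 0 0 -0.5 0;0 0 0 0 0 -0.5 0;0 0 0 0 0 -0.5 0;0 0 0 0 0 -0.5 0;0 0 0 0 0 -0.5 0;0 0 0 0 0 -0.5 0;0 0 0 0 0 -0.5 0;0 0 0 0 0 -0.5 0;0 0 0 0 0 -0.5 0;0 0 0 0 0 -0.5 0;0 0 0 0 0 -0.5 0;0 0 0 0 0 -0.5 0;0 0 0 0 0 -0.5 0' 20; python3 -m crank '0 0 0 0 0 0 1;0 0 0 0 0 0 1;0 0 0 0 0 0 1;0 0 0 0 0 0 1;0 0 0 0 0 0 1;0 0 0 0 0 0 1;0 0 0 0 0 0 1' 30; python3 go.py .4145 .287 .22 105.4
```

```text
t: 23.2
eef_pos: [0.4355, 0.1028, 0.0232]
tool_rot: [-0.0, -0.133, 0.991, 0.0]
contact_force: [0.8, 0.3, 0.2]
gripper_width: 1.0
grasp_force: 0.0
t: 23.9
eef_pos: [0.4356, 0.1031, 0.0237]
tool_rot: [0.0, -0.134, 0.991, -0.0]
contact_force: [-1.1, -1.3, 5.7]
gripper_width: 0.761
grasp_force: 31.8
t 23.9 shift [-0.0569  0.3655 -0.3927] turn [-0.0002  0.0002 -0.0001] alt [0. 0. 1.] rows [6. 1.] tool_y yaw 105.4 pos [0.4356 0.1031 0.0237] q7 0.74
```

```bash
python3 -m crank '0 0 -0.05 0 0 0 1;0 0 -0.12 0 0 0 1;0 0 -0.2 0 0 0 1;0 0 -0.28 0 0 0 1;0 0 -0.332 0 0 0 1;-0.008 0.05 -0.332 0 0 0 1;-0.019 0.12 -0.332 0 0 0 1;-0.03 0.19 -0.332 0 0 0 1;-0.04 0.26 -0.332 0 0 0 1;-0.051 0.33 -0.332 0 0 0 1;-0.057 0.365 -0.332 0 0 0 1;-0.057 0.365 -0.332 0 0 0 1;-0.057 0.365 -0.332 0 0 0 1;-0.057 0.365 -0.332 0 0 0 1'; python3 go.py .4145 .287 .1207 105.4
```

```text
t: 25.3
eef_pos: [0.4148, 0.285, 0.1889]
tool_rot: [-0.0, -0.133, 0.991, -0.001]
contact_force: [1.1, -0.6, -1.3]
gripper_width: 0.758
grasp_force: 34.0
t 25.3 shift [-0.0006  0.0041  0.1364] turn [-0.0004 -0.0002 -0.0005] alt [-0.     0.001  0.999] rows [2. 1.] tool_y yaw 105.3 pos [0.4148 0.285  0.1889] q7 0.66
```

```bash
python3 -m crank '0 0.002 0.03 0 0 0 1;0 0.002 0.055 0 0 0 1;0 0.002 0.07 0 0 0 1;0 0.002 0.07 0 0 0 1;0 0.002 0.07 0 0 0 1'; python3 go.py .4145 .287 .1207 105.4
python3 - <<'E'
from h import *
c=eyes.read_camera("scene")
x,y=pix(c,[.413,.286,.12]).astype(int); a=cv2.resize(c["image"][max(0,y-60):,x-65:x+65][:120],None,fx=4,fy=4)
cv2.imwrite("pics/d2.png",a[:,:,::-1])
E
```

```text
t: 25.8
eef_pos: [0.4141, 0.2874, 0.154]
tool_rot: [-0.0, -0.134, 0.991, 0.0]
contact_force: [0.6, 0.8, 0.1]
gripper_width: 0.764
grasp_force: 34.0
t 25.8 shift [-0.0005 -0.001   0.0667] turn [ 0.     -0.0002  0.    ] alt [ 0.  0. -1.] rows [1. 1.] tool_y yaw 105.4 pos [0.4141 0.2874 0.154 ] q7 0.61
```

View pics/d2.png

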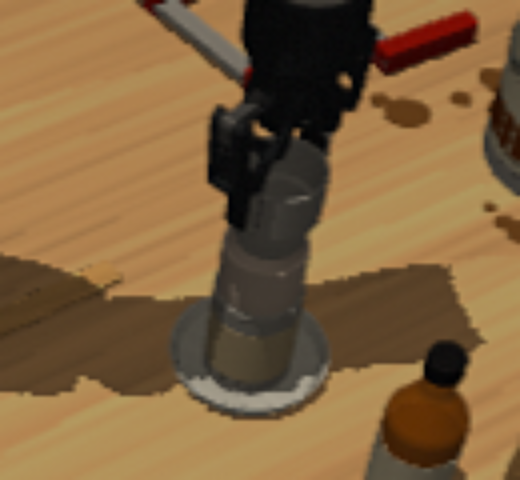

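The strainer hangs over the funnel (285,190), possibly leaning to the right. I'll compare that with the projection of a true vertical.

Run:
```python
from h import *
c=eyes.read_camera("scene")
x,y=pix(c,[.413,.286,.12]).astype(int); y0=max(0,y-60)
for z in(.003,.055,.083,.123,.130,.156,.188): print(z,((pix(c,[.4145,.287,z])-[x-65,y0])*4).round())
a=cv2.resize(c["image"][y-35:y+35,x-40:x+40],None,fx=7,fy=7,interpolation=cv2.INTER_CUBIC)
for z in(.083,.123,.130,.156,.188):
  p=((pix(c,[.4145,.287,z])-[x-40,y-35])*7).astype(int); cv2.circle(a,tuple(map(int,p)),3,(255,0,0),-1)
cv2.imwrite("pics/d3.png",a[:,:,::-1])
```

```text
0.003 [245. 358.]
0.055 [254. 310.]
0.083 [259. 282.]
0.123 [266. 240.]
0.13 [267. 232.]
0.156 [272. 203.]
0.188 [279. 165.]
```

View pics/d3.png

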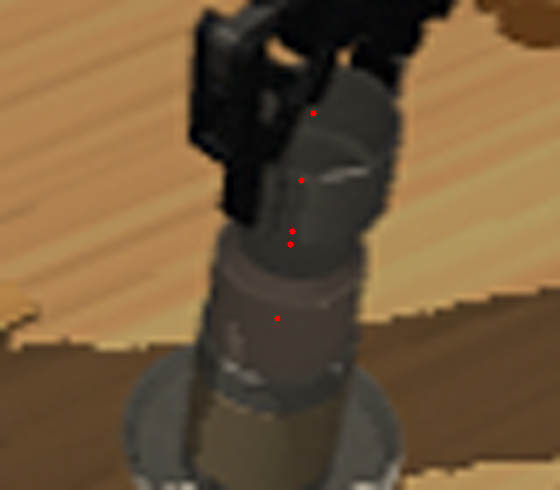

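Run:
```python
from h import *
c=eyes.read_camera("scene"); o=-c["R"].T@c["t"]
P=np.array([.4145,.287]); v=P-o[:2]; v/=np.linalg.norm(v); n=np.array([v[1],-v[0]])
g=cv2.GaussianBlur(c["image"],(1,3),0).astype(float)
g=np.abs(np.gradient(g,axis=1)).sum(2)
for nm,z,r in(("tin",.06,.033),("funnel",.100,.031),("funnel",.11,.031),("deep",.164,.0325),("deep",.172,.0325),("deep",.18,.0325)):
    for s in(1,-1):
        q=pix(c,[*(P+s*n*r),z]); row=int(round(q[1])); x0=int(q[0]); seg=g[row,x0-7:x0+8]; i=seg.argmax()
        print(nm,z,"R" if pix(c,[*(P+n*r*s),z])[0]>pix(c,[*P,z])[0] else "L","pred %.1f"%q[0],"edge",x0-7+i,seg.astype(int).tolist())
print(c["K"][0,0]/ (c["R"]@[.41,.287,.17]+c["t"])[2]/1000,"px/mm")
```

```text
tin 0.06 R pred 385.9 edge 386 [2, 1, 4, 9, 1, 12, 9, 4, 36, 19, 14, 15, 5, 2, 3]
tin 0.06 L pred 363.6 edge 363 [15, 26, 7, 10, 12, 7, 9, 48, 31, 17, 18, 18, 17, 2, 19]
funnel 0.1 R pred 387.3 edge 387 [4, 10, 9, 17, 7, 3, 66, 129, 60, 6, 4, 0, 2, 1, 5]
funnel 0.1 L pred 365.6 edge 365 [3, 0, 2, 3, 1, 4, 19, 116, 103, 3, 20, 15, 4, 1, 0]
funnel 0.11 R pred 387.8 edge 388 [1, 3, 2, 2, 6, 4, 26, 90, 96, 28, 4, 2, 2, 1, 2]
funnel 0.11 L pred 366.0 edge 366 [2, 3, 3, 4, 4, 3, 15, 83, 98, 28, 2, 2, 5, 16, 16]
deep 0.164 R pred 391.5 edge 392 [9, 1, 10, 24, 26, 17, 13, 91, 128, 48, 8, 3, 3, 2, 0]
deep 0.164 L pred 367.5 edge 366 [0, 1, 2, 18, 48, 89, 102, 68, 26, 3, 0, 3, 1, 2, 12]
deep 0.172 R pred 392.0 edge 392 [8, 14, 16, 22, 35, 11, 56, 133, 75, 3, 3, 2, 1, 1, 2]
deep 0.172 L pred 367.8 edge 362 [4, 24, 162, 152, 6, 17, 8, 13, 3, 3, 3, 1, 1, 4, 1]
deep 0.18 R pred 392.5 edge 393 [0, 6, 11, 13, 6, 3, 18, 81, 125, 54, 5, 1, 0, 1, 1]
deep 0.18 L pred 368.2 edge 363 [22, 150, 156, 32, 6, 6, 1, 2, 1, 5, 4, 17, 30, 6, 17]
0.3724914190713921 px/mm
```

The right edge matches the prediction to within a pixel, so the strainer is upright and centred. Lowering it.

```bash
python3 -m crank '0 -0.001 0.015 0 0 0 1;0 -0.001 0.03 0 0 0 1;0 -0.001 0.042 0 0 0 1;0 -0.001 0.05 0 0 0 1;0 -0.001 0.055 0 0 0 1;0 -0.001 0.06 0 0 0 1;0 -0.001 0.064 0 0 0 1;0 -0.001 0.067 0 0 0 1;0 -0.001 0.067 0 0 0 1'; python3 go.py .4145 .287 .1207 105.4
```

```text
t: 26.85
eef_pos: [0.4145, 0.2871, 0.1209]
tool_rot: [0.0, -0.134, 0.991, 0.0]
contact_force: [-0.2, -0.4, -0.7]
gripper_width: 0.758
grasp_force: 34.1
t 26.85 shift [ 0.0001 -0.0002  0.0005] turn [0.     0.0001 0.    ] alt [-0.  0. -1.] rows [1. 1.] tool_y yaw 105.4 pos [0.4145 0.2871 0.1209] q7 0.56
```

```bash
python3 -m crank '0 0 0.002 0 0 0 1;0 0 0.004 0 0 0 1;0 0 0.004 0 0 0 1'; python3 go.py .4145 .287 .1207 105.4
```

```text
t: 27.15
eef_pos: [0.4151, 0.2876, 0.1208]
tool_rot: [0.001, -0.134, 0.991, -0.0]
contact_force: [-2.3, -4.3, 18.9]
gripper_width: 0.763
grasp_force: 35.6
t 27.15 shift [ 0.0015 -0.0008  0.0001] turn [-0.0003  0.0007 -0.    ] alt [0.001 0.    1.   ] rows [1. 1.] tool_y yaw 105.4 pos [0.4151 0.2876 0.1208] q7 0.56
```

```bash
python3 -m crank '0 0 -0.003 0 0 0 1;0 0 -0.003 0 0 0 0;0 0 -0.003 0 0 0 0;0 0 -0.003 0 0 0 0;0 0 -0.003 0 0 0 0;0 0 -0.003 0 0 0 0;0 0 -0.06 0 0 0 0;0 0 -0.14 0 0 0 0;0 0 -0.18 0 0 0 0;0 0 -0.18 0 0 0 0;0 0 -0.18 0 0 0 0'; python3 go.py .4125 -.3095 .1 60;  python3 - <<'E'
from h import *
c=eyes.read_camera("scene"); print(rim(c,pix(c,[.4145,.287,.155]),.155,.0325))
E
```

```text
t: 28.25
eef_pos: [0.4145, 0.2866, 0.2086]
tool_rot: [0.0, -0.134, 0.991, -0.0]
contact_force: [-0.5, 0.0, -0.5]
gripper_width: 1.0
grasp_force: 0.0
t 28.25 shift [ 0.3201 -1.1484  0.2177] turn [-1.000e-04  2.000e-04  2.521e-01] alt [-0.    -0.    -0.748] rows [13.  6.] tool_y yaw 105.4 pos [0.4145 0.2866 0.2086] q7 0.68
(array([0.42146952, 0.28139079]), np.float64(0.02832697565152144), np.int32(1309), np.float64(0.0019078660464030709))
```

```bash
python3 -m crank '0.002 -0.05 0 0 0 0.252 0;0.006 -0.15 0 0 0 0.252 0;0.01 -0.25 0 0 0 0.252 0;0.015 -0.35 0 0 0 0.252 0;0.019 -0.45 0 0 0 0.252 0;0.023 -0.54 0 0 0 0.252 0;0.025 -0.589 0 0 0 0.252 0;0.025 -0.589 0 0 0 0.252 0;0.025 -0.589 0 0 0 0.252 0'; python3 go.py .4125 -.3095 .1 60;  python3 - <<'E'
from h import *
c=eyes.read_camera("scene"); o=-c["R"].T@c["t"]
P=np.array([.4145,.287]); v=P-o[:2]; v/=np.linalg.norm(v); n=np.array([v[1],-v[0]])
g=np.abs(np.gradient(cv2.GaussianBlur(c["image"],(1,3),0).astype(float),axis=1)).sum(2)
for nm,z,r in(("tin",.06,.033),("funnel",.085,.031),("funnel",.11,.031),("deep",.13,.0325),("deep",.15,.0325)):
    for s in(1,-1):
        q=pix(c,[*(P+s*n*r),z]); row=int(round(q[1])); x0=int(round(q[0])); seg=g[row,x0-5:x0+6]
        print(nm,z,"pred %.1f"%q[0],"edge %.1f"%((seg**2*np.arange(x0-5,x0+6)).sum()/(seg**2).sum()))
print([ (k,rim(eyes.read_camera(k),pix(eyes.read_camera(k),[.4125,-.3095,.04]),.04,.034)[0].round(4)) for k in("top","scene")])
a=c["image"]; x,y=pix(c,[.413,.286,.1]).astype(int)
cv2.imwrite("pics/d4.png",cv2.resize(a[y-45:y+45,x-45:x+45],None,fx=5,fy=5)[:,:,::-1])
E
```

```text
t: 29.2
eef_pos: [0.4798, -0.0004, 0.2077]
tool_rot: [-0.001, 0.259, 0.966, 0.0]
contact_force: [-1.2, 0.2, 0.8]
gripper_width: 1.001
grasp_force: 0.0
t 29.2 shift [-0.1931 -0.6026  0.2153] turn [-0.0001 -0.0007 -0.0001] alt [-0.001  0.     1.   ] rows [7. 1.] tool_y yaw 60.0 pos [ 4.798e-01 -4.000e-04  2.077e-01] q7 0.63
tin 0.06 pred 385.9 edge 387.0
tin 0.06 pred 363.6 edge 363.0
funnel 0.085 pred 386.5 edge 386.9
funnel 0.085 pred 365.1 edge 365.1
funnel 0.11 pred 387.8 edge 387.7
funnel 0.11 pred 366.0 edge 365.8
deep 0.13 pred 389.5 edge 389.5
deep 0.13 pred 366.2 edge 367.3
deep 0.15 pred 390.7 edge 389.9
deep 0.15 pred 367.0 edge 368.2
[('top', array([ 0.4086, -0.3078])), ('scene', array([ 0.4162, -0.3109]))]
```

View pics/d4.png

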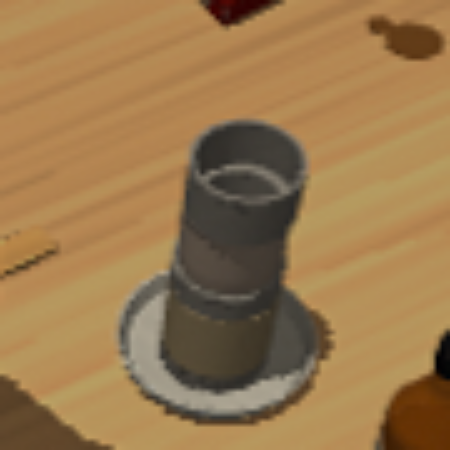

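The stack stands straight (240,250) and its edges match the predictions. Next is the shallow strainer.

```bash
python3 -m crank '-0.02 -0.06 0 0 0 0 0;-0.04 -0.15 0 0 0 0 0;-0.07 -0.24 0 0 0 0 0;-0.1 -0.33 0.02 0 0 0 0;-0.14 -0.42 0.06 0 0 0 0;-0.17 -0.51 0.12 0 0 0 0;-0.19 -0.58 0.18 0 0 0 0;-0.193 -0.602 0.215 0 0 0 0;-0.193 -0.602 0.215 0 0 0 0;-0.193 -0.602 0.215 0 0 0 0'; python3 go.py .4125 -.3095 .006 60
```

```text
t: 30.45
eef_pos: [0.4146, -0.3079, 0.1016]
tool_rot: [-0.0, 0.258, 0.966, 0.001]
contact_force: [0.9, 1.5, -0.0]
gripper_width: 1.001
grasp_force: 0.0
t 30.45 shift [ 0.002  -0.0052  0.1911] turn [ 0.0004 -0.0001  0.0007] alt [ 0.     0.001 -0.999] rows [2. 1.] tool_y yaw 60.1 pos [ 0.4146 -0.3079  0.1016] q7 1.15
```

```bash
python3 -m crank '0.002 -0.004 0.06 0 0 0 0;0.002 -0.004 0.12 0 0 0 0;0.002 -0.004 0.17 0 0 0 0;0.002 -0.004 0.185 0 0 0 0;0.002 -0.004 0.19 0 0 0 0;0.002 -0.004 0.19 0 0 0 0;0.002 -0.004 0.19 0 0 0 1;0.002 -0.004 0.19 0 0 0 1;0.002 -0.004 0.19 0 0 0 1;0.002 -0.004 0.19 0 0 0 1;0.002 -0.004 0.19 0 0 0 1;0.002 -0.004 0.19 0 0 0 1;0.002 -0.004 0.19 0 0 0 1' 20; python3 go.py .4125 -.3095 .006 -30
```

```text
t: 31.75
eef_pos: [0.4129, -0.311, 0.0078]
tool_rot: [0.001, 0.259, 0.966, -0.0]
contact_force: [-1.0, 0.7, 6.9]
gripper_width: 0.784
grasp_force: 20.8
t 31.75 shift [0.0023 0.0021 0.0036] turn [-0.0007  0.0005 -0.4998] alt [0.001 0.001 0.5  ] rows [ 1. 11.] tool_y yaw 60.0 pos [ 0.4129 -0.311   0.0078] q7 1.02
```

```bash
python3 -m crank '0 0 0 0 0 0 0;0 0 0 0 0 0 0;0 0 0 0 0 0 0;0 0 0 0 0 0 0;0 0 0 0 0 0.5 0;0 0 0 0 0 0.5 0;0 0 0 0 0 0.5 0;0 0 0 0 0 0.5 0;0 0 0 0 0 0.5 0;0 0 0 0 0 0.5 0;0 0 0 0 0 0.5 0;0 0 0 0 0 0.5 0;0 0 0 0 0 0.5 0;0 0 0 0 0 0.5 0;0 0 0 0 0 0.5 0;0 0 0 0 0 0.5 0;0 0 0 0 0 0.5 0' 20; python3 -m crank '0 0 0 0 0 0 1;0 0 0 0 0 0 1;0 0 0 0 0 0 1;0 0 0 0 0 0 1;0 0 0 0 0 0 1;0 0 0 0 0 0 1;0 0 0 0 0 0 1' 30; python3 go.py .48 -.0 .22 -30
```

```text
t: 33.45
eef_pos: [0.412, -0.3104, 0.0063]
tool_rot: [-0.0, 0.865, 0.501, -0.0]
contact_force: [-0.3, -0.5, -0.2]
gripper_width: 1.001
grasp_force: 0.0
t: 34.15
eef_pos: [0.412, -0.3105, 0.0067]
tool_rot: [-0.0, 0.866, 0.501, 0.0]
contact_force: [-1.1, 1.0, 5.1]
gripper_width: 0.794
grasp_force: 32.6
t 34.15 shift [ 0.6062 -0.1918 -0.4266] turn [-0.     -0.      0.0005] alt [ 0. -0. -1.] rows [8. 1.] tool_y yaw -29.9 pos [ 0.412  -0.3105  0.0067] q7 -0.23
```

```bash
python3 -m crank '0 0 -0.05 0 0 0 1;0 0 -0.12 0 0 0 1;0 0 -0.2 0 0 0 1;0 0 -0.28 0 0 0 1;0 0 -0.36 0 0 0 1;0.05 -0.016 -0.427 0 0 0 1;0.13 -0.041 -0.427 0 0 0 1;0.21 -0.066 -0.427 0 0 0 1;0.29 -0.092 -0.427 0 0 0 1;0.37 -0.117 -0.427 0 0 0 1;0.45 -0.142 -0.427 0 0 0 1;0.53 -0.168 -0.427 0 0 0 1;0.59 -0.187 -0.427 0 0 0 1;0.606 -0.192 -0.427 0 0 0 1;0.606 -0.192 -0.427 0 0 0 1'; python3 go.py .4145 .287 .2 -29.9
```

```text
t: 35.65
eef_pos: [0.48, 0.001, 0.2197]
tool_rot: [-0.0, 0.865, 0.502, -0.0]
contact_force: [0.4, -0.3, -1.3]
gripper_width: 0.794
grasp_force: 34.5
t 35.65 shift [ 0.4314 -0.3978  0.0395] turn [-0.0001 -0.      0.0007] alt [ 0.    -0.    -0.999] rows [6. 1.] tool_y yaw -29.8 pos [0.48   0.001  0.2197] q7 -0.78
```

```bash
python3 -m crank '0.04 -0.037 0 0 0 0 1;0.1 -0.092 0 0 0 0 1;0.16 -0.148 0 0 0 0 1;0.22 -0.203 0 0 0 0 1;0.28 -0.258 0 0 0 0 1;0.34 -0.313 0 0 0 0 1;0.39 -0.36 0 0 0 0 1;0.42 -0.387 0.02 0 0 0 1;0.4314 -0.398 0.04 0 0 0 1;0.4314 -0.398 0.06 0 0 0 1;0.4314 -0.398 0.06 0 0 0 1;0.4314 -0.398 0.06 0 0 0 1;0.4314 -0.398 0.06 0 0 0 1'; python3 go.py .4145 .287 .1498 -29.9
python3 - <<'E'
from h import *
c=eyes.read_camera("scene"); o=-c["R"].T@c["t"]
P=np.array([.4145,.287]); v=P-o[:2]; v/=np.linalg.norm(v); n=np.array([v[1],-v[0]])
g=np.abs(np.gradient(cv2.GaussianBlur(c["image"],(1,3),0).astype(float),axis=1)).sum(2)
for nm,z,r in(("deep",.13,.0325),("deep",.145,.0325),("shallow",.205,.034),("shallow",.21,.034),("shallow",.215,.034)):
    for s in(1,-1):
        q=pix(c,[*(P+s*n*r),z]); row=int(round(q[1])); x0=int(round(q[0])); seg=g[row,x0-5:x0+6]
        print(nm,z,"pred %.1f"%q[0],"edge %.1f"%((seg**2*np.arange(x0-5,x0+6)).sum()/(seg**2).sum()),seg.astype(int).tolist())
E
```

```text
t: 36.95
eef_pos: [0.4162, 0.285, 0.19]
tool_rot: [0.0, 0.866, 0.499, 0.0]
contact_force: [0.1, 0.8, -1.0]
gripper_width: 0.793
grasp_force: 34.5
t 36.95 shift [ 0.0017 -0.005   0.0805] turn [ 0.0002  0.     -0.001 ] alt [ 0.    -0.     0.999] rows [1. 1.] tool_y yaw -30.1 pos [0.4162 0.285  0.19  ] q7 -1.49
deep 0.13 pred 389.5 edge 389.6 [1, 4, 8, 21, 100, 120, 40, 5, 1, 1, 2]
deep 0.13 pred 366.2 edge 367.4 [1, 3, 7, 7, 15, 91, 90, 10, 51, 35, 46]
deep 0.145 pred 390.4 edge 390.4 [2, 12, 12, 2, 40, 109, 106, 30, 5, 3, 2]
deep 0.145 pred 366.8 edge 368.2 [3, 0, 1, 4, 19, 61, 86, 81, 29, 8, 5]
shallow 0.205 pred 394.7 edge 393.9 [2, 33, 48, 67, 121, 87, 11, 6, 3, 3, 4]
shallow 0.205 pred 368.6 edge 369.2 [4, 3, 1, 21, 97, 51, 50, 25, 58, 8, 2]
shallow 0.21 pred 395.1 edge 394.2 [2, 20, 54, 53, 79, 106, 47, 2, 2, 3, 1]
shallow 0.21 pred 368.9 edge 369.2 [1, 2, 2, 24, 82, 46, 6, 62, 26, 14, 7]
shallow 0.215 pred 395.4 edge 394.4 [1, 9, 43, 54, 83, 117, 52, 7, 0, 2, 3]
shallow 0.215 pred 369.1 edge 370.1 [1, 0, 1, 11, 39, 48, 107, 86, 12, 7, 4]
```

```bash
python3 -m crank '0.001 -0.003 0.02 0 0 0 1;0.001 -0.003 0.04 0 0 0 1;0.001 -0.003 0.044 0 0 0 1;0.001 -0.003 0.044 0 0 0 1;0.001 -0.003 0.044 0 0 0 1'; python3 go.py .4145 .287 .1498 -29.9
```

```text
t: 37.5
eef_pos: [0.4144, 0.2875, 0.1677]
tool_rot: [-0.0, 0.866, 0.5, -0.0]
contact_force: [-0.4, 0.7, -0.2]
gripper_width: 0.793
grasp_force: 34.5
t 37.5 shift [-0.0007  0.0007  0.0359] turn [-0.0001  0.     -0.0003] alt [0. 0. 1.] rows [1. 1.] tool_y yaw -29.9 pos [0.4144 0.2875 0.1677] q7 -1.52
```

```bash
python3 -m crank '-0.0005 0.0005 0.01 0 0 0 1;-0.0005 0.0005 0.018 0 0 0 1;-0.0005 0.0005 0.025 0 0 0 1;-0.0005 0.0005 0.031 0 0 0 1;-0.0005 0.0005 0.036 0 0 0 1;-0.0005 0.0005 0.039 0 0 0 1;-0.0005 0.0005 0.039 0 0 0 1'; python3 go.py .4145 .287 .1498 -29.9
```

```text
t: 38.2
eef_pos: [0.4151, 0.288, 0.1498]
tool_rot: [0.0, 0.866, 0.5, 0.001]
contact_force: [-2.6, -2.9, 11.7]
gripper_width: 0.797
grasp_force: 35.4
t 38.2 shift [-0.0023 -0.0001 -0.0001] turn [ 0.0003 -0.0006 -0.0003] alt [-0.001 -0.001  1.   ] rows [1. 1.] tool_y yaw -30.0 pos [0.4151 0.288  0.1498] q7 -1.54
```

It is home at the expected height, with contact force. I'll release, withdraw straight up and check.

```bash
python3 -m crank '0 0 -0.003 0 0 0 1;0 0 -0.003 0 0 0 0;0 0 -0.003 0 0 0 0;0 0 -0.003 0 0 0 0;0 0 -0.003 0 0 0 0;0 0 -0.003 0 0 0 0;0 0 -0.05 0 0 0 0;0 0 -0.12 0 0 0 0;0 0 -0.2 0 0 0 0;-0.15 0.13 -0.22 0 0 0 0;-0.22 0.2 -0.22 0 0 0 0;-0.22 0.2 -0.22 0 0 0 0;-0.22 0.2 -0.22 0 0 0 0;-0.22 0.2 -0.22 0 0 0 0'
python3 - <<'E'
from h import *
c=eyes.read_camera("scene"); o=-c["R"].T@c["t"]
P=np.array([.4145,.287]); v=P-o[:2]; v/=np.linalg.norm(v); n=np.array([v[1],-v[0]])
g=np.abs(np.gradient(cv2.GaussianBlur(c["image"],(1,3),0).astype(float),axis=1)).sum(2)
for nm,z,r in(("tin",.06,.033),("funnel",.085,.031),("funnel",.11,.031),("deep",.13,.0325),("deep",.145,.0325),("shallow",.16,.034),("shallow",.175,.034)):
    for s in(1,-1):
        q=pix(c,[*(P+s*n*r),z]); row=int(round(q[1])); x0=int(round(q[0])); seg=g[row,x0-5:x0+6]
        print(nm,z,"pred %.1f"%q[0],"edge %.1f"%((seg**2*np.arange(x0-5,x0+6)).sum()/(seg**2).sum()))
x,y=pix(c,[.413,.286,.1]).astype(int)
cv2.imwrite("pics/end.png",cv2.resize(c["image"][y-60:y+50,x-55:x+55],None,fx=5,fy=5)[:,:,::-1])
E
```

```text
t: 39.6
eef_pos: [0.4465, 0.1407, 0.2583]
tool_rot: [0.0, 0.867, 0.499, 0.0]
contact_force: [-0.4, 1.1, 0.2]
gripper_width: 0.999
grasp_force: 0.0
tin 0.06 pred 385.9 edge 387.4
tin 0.06 pred 363.6 edge 363.3
funnel 0.085 pred 386.5 edge 386.9
funnel 0.085 pred 365.1 edge 364.6
funnel 0.11 pred 387.8 edge 387.7
funnel 0.11 pred 366.0 edge 365.8
deep 0.13 pred 389.5 edge 389.6
deep 0.13 pred 366.2 edge 366.5
deep 0.145 pred 390.4 edge 390.5
deep 0.145 pred 366.8 edge 366.8
shallow 0.16 pred 391.8 edge 391.9
shallow 0.16 pred 366.8 edge 367.1
shallow 0.175 pred 392.8 edge 391.5
shallow 0.175 pred 367.4 edge 367.6
```

View pics/end.png

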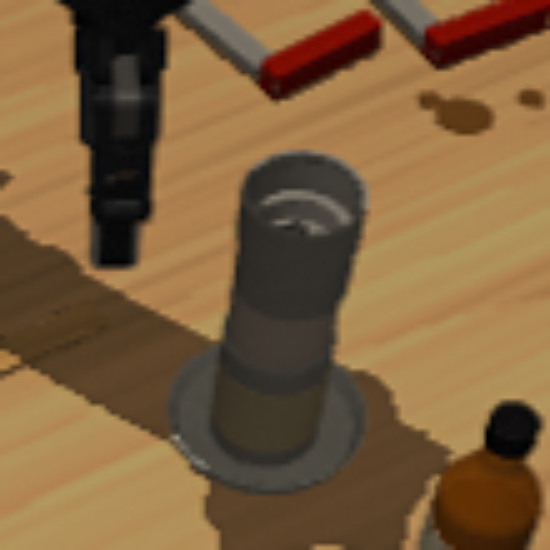

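The full stack stands straight in the tray (270,310), every edge is within about 1.5 px of the prediction, and the gripper is clear. Handing in.

```bash
python3 -c "
from station import ticket
print(ticket.hand_in())"
```

```text
the job is handed in; nothing more can be done
None
```

The tin, funnel, deep strainer and shallow strainer are stacked upright and fully seated in the drip tray, the full tins were left in their cells, and the job was handed in at about 40 s; the hand-in call returned no verdict.

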